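# Shake down the dust filter and hold the sprung lid at the mark

## Robot

A 6-joint arm with a two-finger parallel gripper is mounted at the origin on the work surface. World frame = base frame: x ahead of the robot, y to its left, z up, the work surface at z = 0. Lengths are in m, angles in rad, forces in N, time in s.
With the tool pointing down it reaches from about 0.35 to 0.875 m from the base axis. Payload 15.5 kg.
Tool frame: the origin (TCP) lies on the centre line of the jaws, within the pads' length; the fingertips stand 19 mm ahead of it and the grasp point (between the pads) is the TCP; y points along the fingers, x is the direction in which the jaws open and shut, and the axes are right-handed (so a half turn about y gives the same grasp; the last joint's range is limited). The gripper opens to 85 mm and grips with 20 to 120 N. Pads are 22 mm wide; open, the fingers measure 114 mm over their backs; the gripper's body (76 mm by 85 mm) begins 54 mm behind the grasp point. The pads swing forward as they close: fully open they stand 13 mm farther back than shut.
Start: joints at [-1.26, 0.494, 1.345, -0, 1.302, -0.096], TCP at [0.247, -0.574, 0.216] pointing down, gripper open.
Joint ranges: [-2.91, 2.91], [-0.82, 2.16], [0.22, 2.67], [-1.22, 4.37], [0.12, 2.79], [-3.08, 3.08]. Speed limits (rad/s): [1.89, 1.89, 2.57, 3.01, 3.01, 3.01].

## Interface

Orientations are given as a 3x3 rotation matrix whose columns are the frame's x, y, z axes.
In Python, from rig import * gives the robot as it stands. The module is installed in compiled form; this text tells all that it offers.
- The arm moves only by the tool jog_arm, never from a script. Its argument "steps" is a list of rows, each a list of 6 numbers: the shift along the tool's x, y, z in cm, then the turn, a rotation vector about the tool's x, y, z in rad. In form: [[tx, ty, tz, rx, ry, rz], ...]. A call has 1 to 10 rows; each row shifts and turns the commanded pose from where the row before left it, along the tool's axes as they then stand; what a row does not reach is not made up. A row lasts 1/12 s, in which the tool goes at most 41.7 mm and 7.16 degrees, less where a joint would pass 70% of its speed; a pose out of reach is approached as far as the arm can. A call is refused whole if a number of a shift passes 4.17 or a number of a turn 0.125, either way. A call with a gripper value outside its range is refused whole. "fingers" is the finger opening in cm, from 0 to 8.54, set as the call begins (left out, the last holds). The fingers move at their own pace and stop on an object; "newtons" is the grip in N (left out, the last holds). Time passes only in rows, so rows that do not move let the fingers close. It gives the time, the measured TCP pose, the force and the opening at its end, in the units of the state.
- read_state(): the state, without advancing time (a new reading comes with each control period).
- camera(name): name is "scene" or "top" or "wrist"; returns a dict with "pixels" (480x640x3 uint8, red, green, blue), "depth" (480x640 float32, m along the optical axis (not along the pixel's ray), 0 where there is no reading), "vfov" (degrees; the focal length in pixels is half the picture's height over the tangent of half this angle, whatever the lens; pixels are square), "cx", "cy" (the principal point, pixels), "k1" (the pictures are not rectified: a ray, as slopes to the right and down, at radius r is drawn at 1 + k1 r^2 times it, then the intrinsics apply), "R" (3x3) and "t" (3): a world point X has camera coordinates R X + t. Camera axes: x right, y down, z forward; pixel columns grow to the right and rows downward; lengths in m; the calibration is good to about 2 mm. A picture is of the moment at which its call begins.
- close_job(): hands the job in, once; it reports no verdict.
Trained networks look in a picture, given as the dict that the camera call returned (one of the last four; its "shot" number tells which), for a name from the list of things; names that differ only in an ending like _2 or _b are one class to them, and where a whole thing is asked for, a point or a joint stands for the part that bears it (a point fixed in the world has none). Each returns a list of dicts, best first, with "confidence" (0 to 1); they miss things now and then, are a little off and sometimes report something else, mostly with a low value. They report only what shows in the picture. A call takes as long as a camera call.
- look_for(picture, label): "point" ([x, y, z] in m, in world coordinates, good to about 4 mm: the middle of the surface that is visible of it).
- trace(picture, label): "pixels" (480x640 bool, what is visible of it).
The state is a dict: "time": time; "q": joint angles; "joint_vel": joint speeds; "tau": joint torques, N m; "position": TCP position; "ee_rot": TCP orientation; "contact_force": force on the tool from outside, world axes, zero at the start; "ft_torque": the same for the moment, N m; "opening": finger opening in m.
Only numpy, scipy, OpenCV 4.12 (cv2) and the standard library are available. Lean on these libraries where they do the work, as an engineer would, in place of code of your own. Each camera call takes 0.05 s, during which the arm holds its last target.

## Task

Clean the filter of the joiner's dust box: with its lid shut, pull the sprung shaker lever beside it forward to its stop and let it come all the way back. Then lift the sprung lid by its handle until it lies in line with the marker rod at its side, and finish while still holding it steadily there, so that a mate can look at the filter. Do not move the marker rod, and leave everything else on the bench where it is.

Things in the scene. Friction and masses are not known exactly. Their poses are not given: they have to be found in the camera images.
- dustbox: Small grey steel dust-collecting box fixed to the bench, 200 mm deep (its x) by 240 mm wide (its y), 110 mm high without the lid. Origin under its centre; its x axis points to the back (lid's hinge side, duct), its -x side with the lid's handle faces the robot, within about 15 degrees.
- lid (a joint): Angle of the dust box's flat aluminium lid in rad: 0 shut, grows as the front edge is lifted, hard stop at 1.2. A spring hinge (with the lid's weight) pulls it shut: about 5 N straight up at the handle starts it, about 10 N at 0.7 rad; let go, it falls shut.
- lid_handle (a point): Middle of the lid's handle: a round steel bar 14 mm thick and 110 mm long, level, parallel to the dust box's y axis, carried on two arms 45 mm in front of the lid's front edge, so that there is a clear gap 31 mm wide between bar and lid and free space below the bar (about 85 mm down to the wooden block on the bench). 116 mm above the bench when shut. Its frame turns with the lid: x along the lid towards the hinge.
- lid_hinge (a point): Middle of the lid's hinge axis, at the back top edge of the dust box, 110 mm above the bench; the axis is parallel to the dust box's y. The handle's bar is 245 mm from it (and 6 mm above it when shut).
- marker (a joint): Angle of the marker in rad, in the same measure as the lid's: the lid is at the mark when lid equals marker. The marker is a steel rod 10 mm thick and 120 mm long beside the lid's right edge (the dust box's -y side), starting at the hinge axis and sloping up towards the robot, clamped with a small black knob on a notched quadrant. It stays where it is set (0.35 to 0.7); it is not to be moved.
- marker_tip (a point): Free end of the marker rod, 120 mm from the hinge axis and 150 mm to the right (dust box's -y) of the lid's middle. Its frame turns with the marker: x along the rod towards the hinge; parallel to the lid's x when the lid is at the mark.
- shaker (a joint): Angle of the filter shaker's sprung lever in rad: 0 at rest (it leans 0.3 rad back, away from the robot), grows as its grip is pulled towards the front (the dust box's -x, towards the robot), hard stop at 0.7 (leaning 0.4 rad to the front). The spring takes about 2.5 N at the grip to start and 9 N at the stop and brings it back to 0 when let go.
- shaker_grip (a point): Centre of the lever's black grip, a level cylinder 28 mm thick and 40 mm long with flat ends, parallel to the dust box's y, on a steel stem 12 mm thick, 120 mm from the lever's pivot, about 175 mm above the bench at rest. The lever stands on a grey block 90 x 70 x 45 mm high, left or right of the dust box (a gauge on a like block stands on the other side), and swings in the upright plane parallel to the dust box's x.
- shaker_pivot (a point): The lever's pivot, 60 mm above the bench; its axis is parallel to the dust box's y.
- jar: lidded glass jar, 56 mm across, 75 mm tall, origin under its centre; bystander, to be left alone
- offcut: hardwood offcut 50 x 70 x 45 mm high, origin under its centre; bystander, to be left alone
- block: flat wooden block 45 x 100 x 22 mm high lying on the bench in front of the dust box, roughly below the lid's handle; origin under its centre; bystander, to be left alone
- rail: wooden rail with a tenon, 300 mm long along its x, 40 mm wide, 32 mm high; bystander, to be left alone
- mallet: wooden mallet lying on the bench, 305 mm long along its x, 60 mm high; bystander, to be left alone
- chisel: wood chisel lying on the bench, 230 mm long along its x; bystander, to be left alone
- glue: white bottle, 56 mm across, 150 mm tall, origin under its centre; bystander, to be left alone

How it is judged:
By the outcome, as a careful person would: the job done as asked, in the order asked, and still so for the second after the job is handed in, while the arm keeps its last pose, push and grip.
It also fails if it takes over 56 s, if anything falls off the work surface, if the arm or the gripper's body presses on something with over 40 N, if the wrist force passes 120 N, or if a joint passes its speed limit or range.

## Working session

There is one attempt and no reset: what is moved stays moved. The work goes in short steps, Python scripts to look and compute and a tool call to move; the robot and the scene stay as the last step left them, time stands still between calls to the robot, and variables do not carry over. Pictures are saved under pics/ and viewed, and the job is handed in when it is done.

Besides the shell and the picture viewer there is one more tool, called after "Request:" in YAML: its name, and indented under it one key for each argument. jog_arm: Moves the arm, as the interface text tells. Its arguments: {"type":"object","properties":{"steps":{"type":"array","items":{"type":"array","items":{"type":"number"}}},"fingers":{"type":"number"},"newtons":{"type":"number"}},"required":["steps"]}

```bash
mkdir -p pics; ls; python3 - <<'E'
from rig import *
import cv2
s=read_state(); print(s)
for n in ("scene","top","wrist"):
    c=camera(n); cv2.imwrite(f"pics/{n}0.png",c["pixels"][:,:,::-1]); print(n,c["vfov"],c["cx"],c["cy"],c["k1"],c["R"],c["t"])
    if n!="wrist":
        for l in ("dustbox","lid","lid_handle","lid_hinge","marker","marker_tip","shaker","shaker_grip","shaker_pivot","jar","offcut","block","rail","mallet","chisel","glue"):
            try: print(l,[(d["point"],d["confidence"]) for d in look_for(c,l)[:2]])
            except Exception as e: print(l,e)
E
```

```text
pics
{'time': 0.0, 'q': array([-1.26051645e+00,  4.94182273e-01,  1.34617560e+00, -7.59033971e-06,
        1.30250825e+00, -9.55044003e-02]), 'joint_vel': array([ 0.00041927, -0.00134159,  0.00191951,  0.00038718, -0.00102527,
       -0.00077552]), 'tau': array([-2.06209574e-03, -8.82157445e+01, -3.83872604e+01, -2.49715422e-04,
        1.00203103e-02, -3.98157420e-05]), 'position': array([ 0.24658533, -0.57385704,  0.21498578]), 'ee_rot': array([[ 3.94741074e-01, -3.95789674e-04,  9.18792320e-01],
       [-9.18791530e-01,  1.21041836e-03,  3.94741256e-01],
       [-1.26835760e-03, -9.99999189e-01,  1.14153643e-04]]), 'contact_force': array([ 0.86807299,  0.55279615, -0.42665957]), 'ft_torque': array([ 0.00582575, -0.00627881,  0.03890361]), 'opening': 0.08551175753924425}
scene 45.62135890894546 315.2008920530523 242.4504178252185 -0.1436406089892591 [[-8.50419329e-01  5.26105386e-01  2.96139928e-04]
 [ 3.88779643e-01  6.28819142e-01 -6.73377216e-01]
 [-3.54453599e-01 -5.72537867e-01 -7.39299017e-01]] [ 0.45977763 -0.09669592  1.79381051]
dustbox [([0.6074, -0.0055, 0.1238], 0.69)]

[... 1672 characters left out ...]
8), ([0.5646, -0.0242, 0.1238], 0.16)]
offcut [([0.6243, -0.2624, 0.0465], 0.75), ([0.5657, -0.0233, 0.1227], 0.28)]
block [([0.4003, -0.0531, 0.019], 0.78), ([0.3966, -0.4383, 0.0145], 0.47)]
rail [([0.5711, -0.5201, 0.0297], 0.59)]
mallet [([0.6421, 0.5036, 0.0463], 0.76), ([0.3999, -0.0532, 0.0204], 0.64)]
chisel [([0.3964, -0.4356, 0.0138], 0.85), ([0.5739, -0.5208, 0.0301], 0.44)]
glue [([0.3121, 0.4123, 0.101], 0.95)]
wrist 66.44599757114284 317.153101409515 239.24903811853233 -0.03225993035088707 [[ 3.94537551e-01 -9.18879554e-01  6.96819999e-04]
 [-8.78881549e-01 -3.77142163e-01  2.92114724e-01]
 [-2.68155448e-01 -1.15862650e-01 -9.56383031e-01]] [-0.62561377 -0.03756913  0.37906738]
```

View pics/scene0.png

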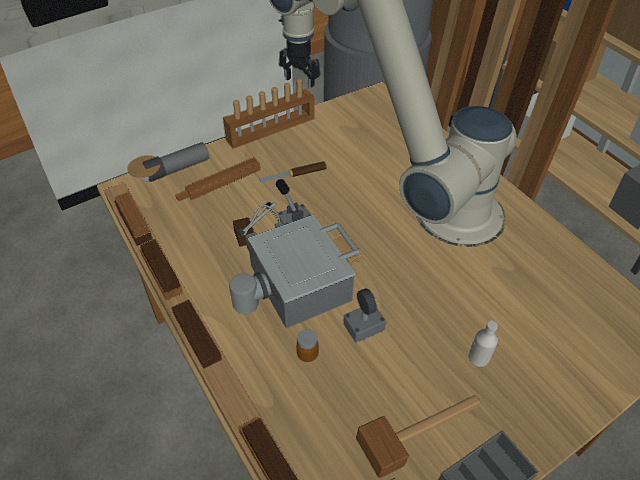

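View pics/top0.png

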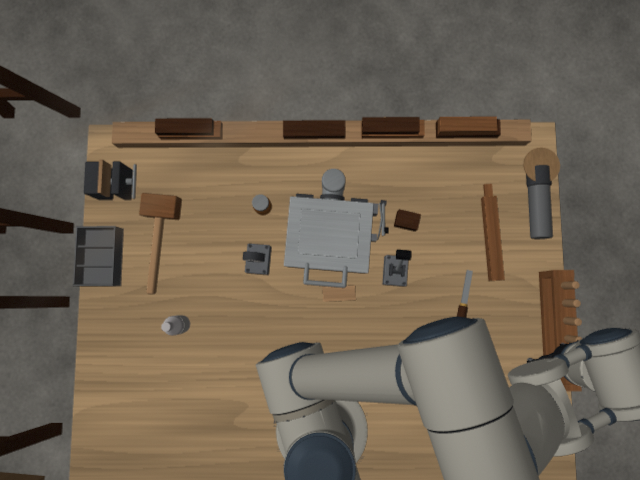

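View pics/wrist0.png

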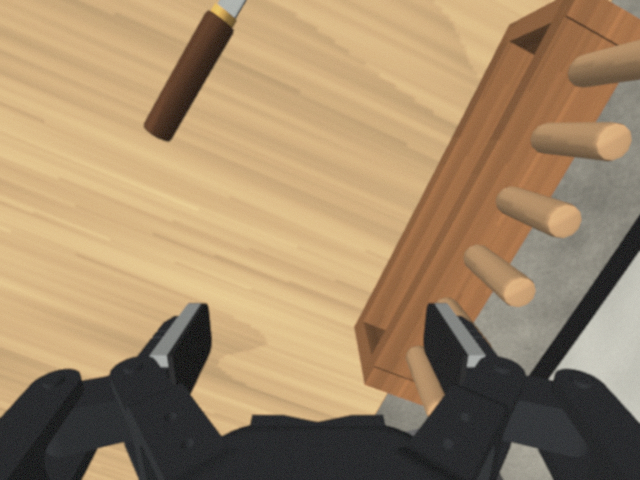

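```bash
cat > h.py <<'E'
from rig import *
import numpy as np, cv2
def K(c):
    f=240/np.tan(np.radians(c["vfov"])/2); return np.array([[f,0,c["cx"]],[0,f,c["cy"]],[0,0,1.]]), np.array([c["k1"],0,0,0,0.])
def cloud(c):
    k,d=K(c); v,u=np.mgrid[0:480,0:640]
    p=cv2.undistortPoints(np.stack([u,v],-1).reshape(-1,1,2).astype(float),k,d).reshape(480,640,2)
    z=c["depth"][...,None]; X=np.concatenate([p*z,z],-1)
    W=(X-c["t"])@c["R"]; W[c["depth"]<=0]=np.nan; return W
def proj(c,P):
    k,d=K(c); return cv2.projectPoints(np.atleast_2d(P).astype(float),cv2.Rodrigues(c["R"])[0],c["t"],k,d)[0].reshape(-1,2)
def save(c,name,crop=None,s=1):
    im=c["pixels"][:,:,::-1]
    if crop: a,b,x,y=crop; im=im[b:y,a:x]
    cv2.imwrite("pics/"+name,cv2.resize(im,None,fx=s,fy=s,interpolation=cv2.INTER_CUBIC))
E
python3 - <<'E'
from h import *
np.set_printoptions(precision=4,suppress=True)
for n in ("top","scene"):
    c=camera(n); W=cloud(c)
    z=W[...,2]
    if n=="top": save(c,"topc.png",(220,150,440,310),3.6)
    else: save(c,"scenec.png",(220,160,400,340),3.3)
    for l in ("lid","dustbox","marker","shaker","block","lid_handle","shaker_grip"):
        for d in trace(c,l)[:1]:
            m=d["pixels"]; P=W[m]; P=P[~np.isnan(P).any(1)]
            print(n,l,d["confidence"],m.sum(),np.percentile(P,[2,50,98],axis=0).tolist())
    # lid plane region
    m=(abs(z-0.116)<0.012)&(abs(W[...,0]-.57)<.14)&(abs(W[...,1]+.02)<.14)
    mm=m.astype(np.uint8); nn,lab,st,_=cv2.connectedComponentsWithStats(mm); i=1+np.argmax(st[1:,4]); P=W[lab==i]
    print(st[i],np.median(P[:,2])); print(cv2.minAreaRect(P[:,:2].astype(np.float32)), cv2.boxPoints(cv2.minAreaRect(P[:,:2].astype(np.float32))))
    g=(z>0.15)&(z<.21)&(abs(W[...,0]-.5)<.06)&(abs(W[...,1]+.22)<.06); P=W[g]
    print("grip",g.sum(),P.min(0),P.max(0)); print(cv2.minAreaRect(P[:,:2].astype(np.float32)))
    g=(z>0.10)&(z<.14)&(W[...,0]>.40)&(W[...,0]<.455)&(abs(W[...,1]+.02)<.1); P=W[g]
    print("handle",g.sum(),P.min(0),P.max(0))
E
```

```text
top lid 0.73 6301 [[0.43270658089865105, -0.14113905677246608, 0.1128703840382424], [0.5647237893617565, -0.022656099062184628, 0.12008778099950726], [0.6711049865763178, 0.09275817393850881, 0.12693140930921915]]
top dustbox 0.6 1485 [[0.44695848647903097, -0.5489330741608729, 0.0027389842658763815], [0.582045447166953, -0.5226838627208461, 0.03020992882134967], [0.7317146484927736, -0.5030802393766485, 0.03785913126134499]]
top shaker 0.63 7334 [[0.43544629079990765, -0.16951806371030276, 0.07202612731461172], [0.5801801368686416, -0.03192235708026071, 0.11961923370715788], [0.746330350195541, 0.09016192011963296, 0.12877235655350558]]
top block 0.93 462 [[0.3821416130610154, -0.10336095852627943, 0.01419055723302725], [0.4025792766443308, -0.054962995768163006, 0.02114872123237919], [0.4238408727777195, -0.0065100560762095736, 0.02732588726322656]]
top lid_handle 0.78 6384 [[0.43053530722676114, -0.1409553848710335, 0.11164530513455154], [0.5644218641363816, -0.022519143059401617, 0.12003974892041488], [0.6713661127270664, 0.09292105724694366, 0.12692488364242469]]
top shaker_grip
[... 1963 characters left out ...]
.12625611397289968]]
scene shaker_grip 0.48 240 [[0.46543042458664485, -0.2475046439103164, 0.061885713752201], [0.5047619057459709, -0.22090138879622528, 0.17303251284056861], [0.5235377345585311, -0.20562688886909644, 0.18925647073581134]]
[ 246  215  114   90 6029] 0.12009574558934966
((0.5572302341461182, -0.026673853397369385), (0.2630406618118286, 0.2625042796134949), 85.0320053100586) [[ 0.4151 -0.1463]
 [ 0.6766 -0.1691]
 [ 0.6994  0.093 ]
 [ 0.4379  0.1157]]
grip 148 [ 0.4937 -0.2485  0.1594] [ 0.5249 -0.2026  0.1923]
((0.510708749294281, -0.2263786643743515), (0.045696087181568146, 0.030399929732084274), 79.13636016845703)
handle 237 [ 0.4216 -0.0723  0.1097] [0.455  0.0536 0.1277]
```

View pics/topc.png

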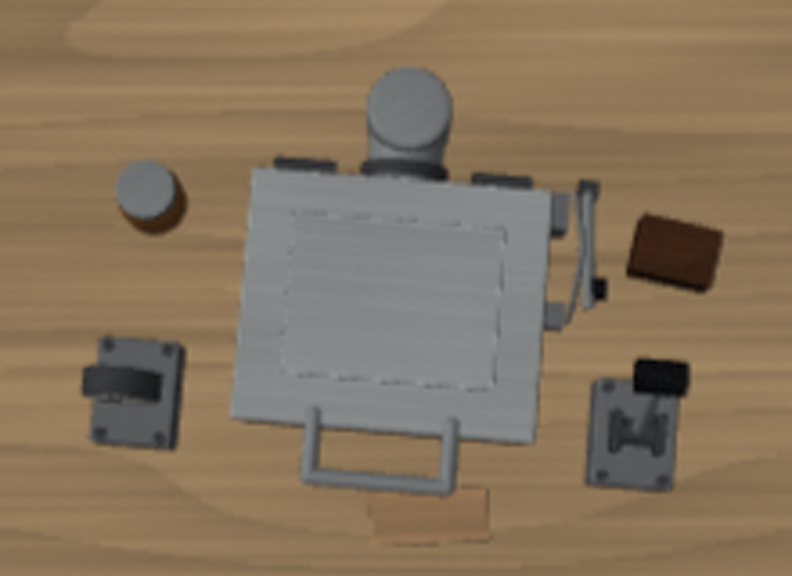

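View pics/scenec.png

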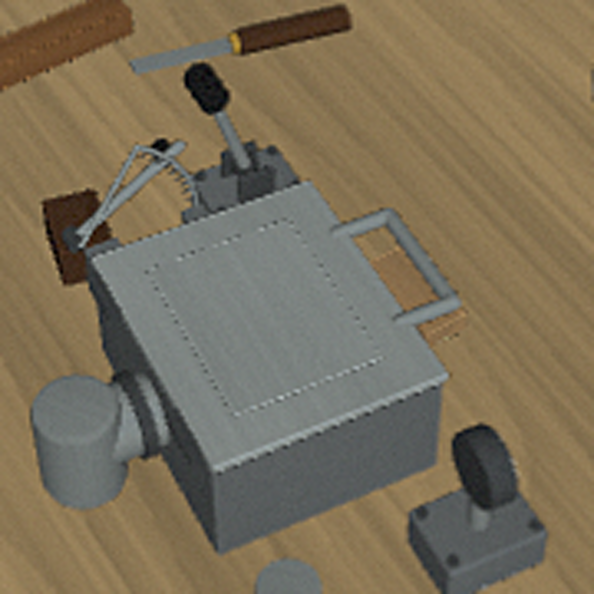

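```bash
python3 - <<'E'
from h import *
np.set_printoptions(precision=4,suppress=True)
for n in ("top","scene"):
    c=camera(n); W=cloud(c); z=W[...,2]
    for yaw in np.radians([4.0,4.5,5.0,5.5]):
        ex=np.array([np.cos(yaw),-np.sin(yaw)]); ey=np.array([np.sin(yaw),np.cos(yaw)])
        u=W[...,:2]@ex; v=W[...,:2]@ey
        lid=(abs(z-.12)<.012)&(u>.44)&(u<.72)&(v>-.1)&(v<.2)
        # edge straightness: for v-bins front edge u; for u-bins side edges
        fr=[np.percentile(u[lid&(abs(v-a)<.006)],2) for a in (-.07,.07,.12)]
        bk=[np.percentile(u[lid&(abs(v-a)<.006)],98) for a in (-.05,.08,.12)]
        lf=[np.percentile(v[lid&(abs(u-a)<.006)],98) for a in (.49,.57,.64)]
        h=(abs(z-.12)<.012)&(u>.40)&(u<.437)&(abs(v-.02)<.1)
        hb=[np.percentile(u[h&(abs(v-a)<.006)],[3,97]) for a in (-.02,.02,.05)]
        print(n,np.degrees(yaw),"front",np.array(fr),"back",np.array(bk),"left",np.array(lf),"bar",np.array(hb).ravel(),"barv",v[h].min(),v[h].max())
    yaw=np.radians(4.8); ex=np.array([np.cos(yaw),-np.sin(yaw)]); ey=np.array([np.sin(yaw),np.cos(yaw)])
    u=W[...,:2]@ex; v=W[...,:2]@ey
    m=(v<-.105)&(v>-.16)&(u>.5)&(u<.72)&(z>.11)
    d=np.stack([u[m],v[m],z[m]],1); np.save("mk_%s.npy"%n,d); print(len(d)); print(d[np.argsort(d[:,0])][::4])
E
```

```text
top 4.0 front [0.4729 0.4453 0.4771] back [0.6811 0.6812 0.6766] left [0.1943 0.1324 0.1326] bar [0.4237 0.4355 0.4239 0.4355 0.4248 0.4363] barv -0.0432485748522561 0.080463062637979
top 4.5 front [0.4735 0.4458 0.4765] back [0.6797 0.6807 0.6807] left [0.1394 0.1374 0.1381] bar [0.424  0.4359 0.4237 0.4356 0.4245 0.4362] barv -0.03950965083728596 0.08425153234695332
top 5.0 front [0.4749 0.4591 0.4731] back [0.6793 0.6746 0.6797] left [0.142  0.1424 0.1439] bar [0.4244 0.4362 0.4241 0.4357 0.4242 0.4362] barv -0.03576771800943672 0.08803358597554636
top 5.5 front [0.4755 0.4739 0.4724] back [0.6799 0.6686 0.6801] left [0.1464 0.147  0.1495] bar [0.4249 0.4365 0.4242 0.4359 0.4242 0.436 ] barv -0.03202306133138073 0.09180893550573148
251
[[ 0.5663 -0.1072  0.121 ]
 [ 0.5687 -0.1148  0.1296]
 [ 0.5702 -0.105   0.1109]
 [ 0.5718 -0.1067  0.123 ]
 [ 0.5737 -0.1253  0.1868]
 [ 0.5748 -0.1287  0.1803]
 [ 0.5766 -0.1252  0.1862]
 [ 0.5777 -0.1286  0.18  ]
 [ 0.5794 -0.1129  0.1121]
 [ 0.581  -0.1064  0.119 ]
 [ 0.5817 -0.1096  0.1155]
 [ 0.5824 -0.1225  0.1823]
 [ 0.5835 -0.118   0.1714]

[... 3735 characters left out ...]
 0.6472 -0.1131  0.1658]
 [ 0.6489 -0.1088  0.1666]
 [ 0.6497 -0.1152  0.1612]
 [ 0.6519 -0.1112  0.1542]
 [ 0.6537 -0.1145  0.152 ]
 [ 0.6551 -0.1123  0.1469]
 [ 0.6577 -0.1057  0.1145]
 [ 0.6586 -0.1112  0.1456]
 [ 0.6601 -0.1154  0.1424]
 [ 0.6617 -0.1126  0.1379]
 [ 0.6639 -0.1226  0.1337]
 [ 0.6668 -0.1063  0.1104]
 [ 0.6683 -0.1082  0.1173]
 [ 0.6693 -0.1096  0.1325]
 [ 0.6707 -0.111   0.1118]
 [ 0.6719 -0.1266  0.1258]
 [ 0.674  -0.1152  0.1215]
 [ 0.6746 -0.1215  0.1199]
 [ 0.6764 -0.1166  0.1213]
 [ 0.6778 -0.1132  0.1212]
 [ 0.6791 -0.1257  0.118 ]
 [ 0.6808 -0.128   0.1207]
 [ 0.6826 -0.1163  0.1206]
 [ 0.6836 -0.1281  0.1219]
 [ 0.6855 -0.1174  0.1168]
 [ 0.6867 -0.1217  0.1175]]
```

Request:
jog_arm:
  steps:
    - [0, -3, 0, 0, 0.1, 0]
    - [0, -3, 0, 0, 0.1, 0]
    - [0, -3, 0, 0, 0.1, 0]
    - [0, -3, 0, 0, 0.1, 0]
    - [0, -3, 0, 0, 0.094, 0]
  fingers: 0

```text
time: 3.07
position: [0.2466, -0.574, 0.3672]
ee_rot: [[-0.093, 0.0, 0.996], [-0.996, -0.0, -0.093], [0.0, -1.0, 0.0]]
contact_force: [1.0, -1.1, -0.3]
opening: 0.0257
```

Request:
jog_arm:
  steps:
    - [-3.5, 0, 1.9, 0, 0, 0]
    - [-3.5, 0, 1.9, 0, 0, 0]
    - [-3.5, 0, 1.9, 0, 0, 0]
    - [-3.5, 0, 1.9, 0, 0, 0]
    - [-3.5, 0, 1.9, 0, 0, 0]
    - [-3.5, 0, 1.9, 0, 0, 0]
    - [-3.5, 0, 1.9, 0, 0, 0]
    - [-3.5, 0, 1.9, 0, 0, 0]
    - [-3.5, 0, 1.9, 0, 0, 0]
    - [-3.5, 0, 1.9, 0, 0, 0]

```text
time: 3.9
position: [0.4675, -0.2405, 0.3658]
ee_rot: [[-0.088, 0.0, 0.996], [-0.996, -0.0, -0.088], [0.0, -1.0, 0.0]]
contact_force: [0.7, -0.9, 0.1]
opening: -0.0
```

```bash
python3 - <<'E'
from h import *
np.set_printoptions(precision=4,suppress=True)
c=camera("wrist"); save(c,"w1.png"); W=cloud(c); z=W[...,2]
np.savez("w1.npz",W=W,im=c["pixels"])
a=np.radians(5); ex=np.array([np.cos(a),-np.sin(a)]); ey=np.array([np.sin(a),np.cos(a)])
u=W[...,:2]@ex; v=W[...,:2]@ey
g=(z>.155)&(z<.2)&(abs(u-.52)<.05)&(v<-.15)&(v>-.24)
print(g.sum(), np.percentile(u[g],[1,50,99]),np.percentile(v[g],[1,50,99]),np.percentile(z[g],[1,50,99]))
print(cv2.minAreaRect(W[g][:,:2].astype(np.float32)))
m=(v<-.105)&(v>-.16)&(u>.54)&(u<.72)&(z>.11); print(m.sum())
d=np.stack([u[m],v[m],z[m]],1); print(d[np.argsort(d[:,0])][::max(1,len(d)//60)])
E
```

```text
1305 [0.5146 0.5291 0.5409] [-0.2038 -0.1845 -0.1648] [0.1754 0.1865 0.1895]
((0.5095869898796082, -0.22937023639678955), (0.039768487215042114, 0.026584073901176453), 84.70793914794922)
2480
[[ 0.5678 -0.1102  0.1181]
 [ 0.5717 -0.1165  0.1217]
 [ 0.5752 -0.1161  0.138 ]
 [ 0.5777 -0.1264  0.1846]
 [ 0.5802 -0.1222  0.1851]
 [ 0.5821 -0.1127  0.1672]
 [ 0.5833 -0.138   0.1738]
 [ 0.5846 -0.1252  0.1813]
 [ 0.5855 -0.1327  0.1788]
 [ 0.5868 -0.1157  0.1742]
 [ 0.588  -0.1313  0.1798]
 [ 0.589  -0.1379  0.177 ]
 [ 0.5903 -0.137   0.1814]
 [ 0.5913 -0.1281  0.1804]
 [ 0.5924 -0.1247  0.1767]
 [ 0.5936 -0.1362  0.181 ]
 [ 0.5946 -0.1317  0.18  ]
 [ 0.5959 -0.112   0.1851]
 [ 0.5971 -0.1292  0.1798]
 [ 0.5982 -0.1314  0.1773]
 [ 0.6    -0.1338  0.1758]
 [ 0.6015 -0.115   0.1918]
 [ 0.6034 -0.1198  0.1681]
 [ 0.6055 -0.1193  0.165 ]
 [ 0.6072 -0.1125  0.1964]
 [ 0.609  -0.1144  0.1999]
 [ 0.6107 -0.1221  0.164 ]
 [ 0.6127 -0.1132  0.2005]
 [ 0.6145 -0.1148  0.2026]
 [ 0.6164 -0.1287  0.159 ]
 [ 0.6182 -0.1251  0.1587]
 [ 0.6201 -0.1276  0.1571]
 [ 0.6223 -0.1143  0.2045]
 [ 0.6245 -0.1249  0.1563]
 [ 0.6268 -0.1156  0.1965]
 [ 0.6293 -0.1255  0.1532]
 [ 0.6317 -0.1137  0.1911]
 [ 0.6342 -0.1223  0.1501]
 [ 0.6365 -0.1284  0.1424]
 [ 0.6391 -0.1247  0.1469]
 [ 0.6419 -0.1246  0.1457]
 [ 0.6443 -0.1278  0.1424]
 [ 0.6466 -0.1083  0.1105]
 [ 0.6483 -0.1209  0.1399]
 [ 0.6501 -0.1078  0.1161]
 [ 0.652  -0.1158  0.1567]
 [ 0.6537 -0.1149  0.1564]
 [ 0.6555 -0.1102  0.1163]
 [ 0.6575 -0.1091  0.1156]
 [ 0.6593 -0.1268  0.1333]
 [ 0.6617 -0.1134  0.1444]
 [ 0.664  -0.1281  0.1286]
 [ 0.6665 -0.1235  0.1292]
 [ 0.6693 -0.1156  0.1318]
 [ 0.6718 -0.1292  0.1223]
 [ 0.6732 -0.1192  0.1207]
 [ 0.6746 -0.1175  0.1217]
 [ 0.676  -0.1325  0.1228]
 [ 0.6773 -0.1222  0.1244]
 [ 0.6793 -0.1269  0.1235]
 [ 0.681  -0.1232  0.1235]]
```

View pics/w1.png

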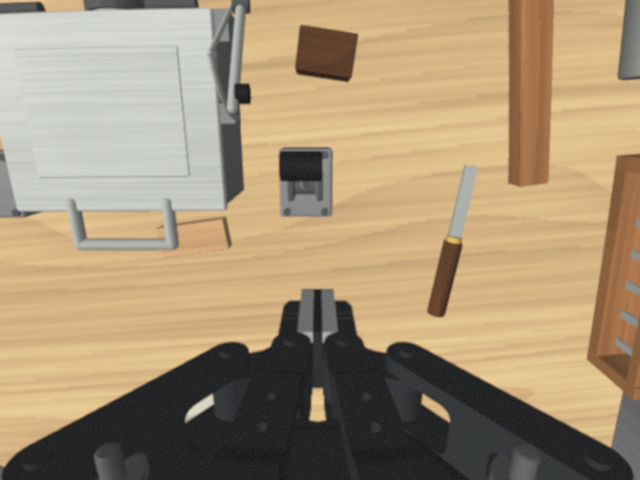

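```bash
python3 - <<'E'
import numpy as np
np.set_printoptions(precision=4,suppress=True)
d=np.load("w1.npz");W=d["W"]; z=W[...,2]
for dg in (4.5,5):
    a=np.radians(dg); ex=np.array([np.cos(a),-np.sin(a)]); ey=np.array([np.sin(a),np.cos(a)])
    u=W[...,:2]@ex; v=W[...,:2]@ey
    v0=-.125-(5-dg)*.0175*.6
    # find v range for rod
    m=(u<.668)&(u>.61)&(abs(z-(.1475+(.638-u)*.55))<.012)&(v>v0-.015)&(v<v0+.009)
    print(dg,m.sum(),np.percentile(v[m],[2,50,98]))
    P=np.stack([u[m],z[m]],1)
    for _ in range(8):
        p=np.polyfit(P[:,0],P[:,1],1); r=P[:,1]-np.polyval(p,P[:,0]); P=P[(r>-.004)&(r<.004)]
    print("slope ang",np.arctan(-p[0]),len(P),"z at",np.polyval(p,[.58,.64,.676]))
    # rod tip
    m=(u<.60)&(z>.175)&(abs(v-v0)<.008); print("tip u",np.percentile(u[m],[0,1,5]),np.percentile(z[m],[95,99,100]))
    # lid
    l=(abs(z-.12)<.01)&(v>-.085)&(v<.05)
    for b in (-.06,.0,.05):
        s=l&(abs(v-b)<.005); uu=np.sort(u[s]); print(b,uu[:3],uu[-3:],"largest gap",uu[:-1][np.diff(uu)>.008],uu[1:][np.diff(uu)>.008])
    h=(abs(z-.118)<.012)&(u<.4405)&(u>.41)&(v>-.1); print("bar u",np.percentile(u[h],[1,50,99]),"v",np.percentile(v[h],[1,99]))
    for b in (-.02,0.02,.06): s=h&(abs(v-b)<.006); print(b,np.percentile(u[s],[2,98]),np.percentile(z[s],90))
E
```

```text
4.5 656 [-0.135  -0.1306 -0.1221]
slope ang 0.5667956530327742 600 z at [0.1831 0.1449 0.122 ]
tip u [0.5734 0.5741 0.5751] [0.1846 0.1852 0.1854]
-0.06 [0.472  0.472  0.4721] [0.683  0.6831 0.6832] largest gap [] []
0.0 [0.4263 0.4265 0.4267] [0.6769 0.677  0.6773] largest gap [0.4385] [0.4728]
0.05 [0.4273 0.4274 0.4275] [0.6768 0.6769 0.677 ] largest gap [0.4392] [0.4734]
bar u [0.4267 0.4341 0.44  ] v [-0.0389  0.08  ]
-0.02 [0.4266 0.4384] 0.12274534479283622
0.02 [0.4271 0.4388] 0.12264694290740845
0.06 [0.4272 0.4391] 0.12282353741581224
5 643 [-0.1292 -0.1252 -0.1165]
slope ang 0.56859788087882 597 z at [0.1839 0.1456 0.1226]
tip u [0.5745 0.5752 0.5762] [0.1846 0.1852 0.1854]
-0.06 [0.4725 0.4725 0.4726] [0.6836 0.6836 0.6837] largest gap [] []
0.0 [0.4263 0.4263 0.4267] [0.677  0.677  0.6773] largest gap [0.4385] [0.4726]
0.05 [0.4266 0.4269 0.4271] [0.6762 0.6763 0.6765] largest gap [0.4387] [0.473]
bar u [0.4266 0.4338 0.4399] v [-0.0351  0.0838]
-0.02 [0.4268 0.4386] 0.12271010328041622
0.02 [0.427  0.4386] 0.1226705412332588
0.06 [0.4267 0.4386] 0.12289755396301184
```

Request:
jog_arm:
  steps:
    - [-0.5, 0, 2.8, 0, 0, 0]
    - [-0.5, 0, 2.8, 0, 0, 0]
    - [-0.4, 2, 2.7, 0, 0, 0]
    - [0, 3.5, 0, 0, 0, 0]
    - [0, 3.5, 0, 0, 0, 0]
    - [0, 3.5, 0, 0, 0, 0]
    - [0, 3, 0, 0, 0, 0]
    - [0, 2.4, 0, 0, 0, 0]
    - [0, 0, 0, 0, 0, 0]

```text
time: 4.7
position: [0.5484, -0.2345, 0.182]
ee_rot: [[-0.088, -0.007, 0.996], [-0.996, 0.004, -0.088], [-0.003, -1.0, -0.007]]
contact_force: [-1.3, -0.3, -1.3]
opening: 0.0002
```

```bash
python3 - <<'E'
from h import *
np.set_printoptions(precision=4,suppress=True)
c=camera("wrist"); save(c,"w2.png"); W=cloud(c); np.savez("w2.npz",W=W,im=c["pixels"]); print(read_state()["position"])
E
```

```text
[ 0.5496 -0.2352  0.1849]
```

View pics/w2.png

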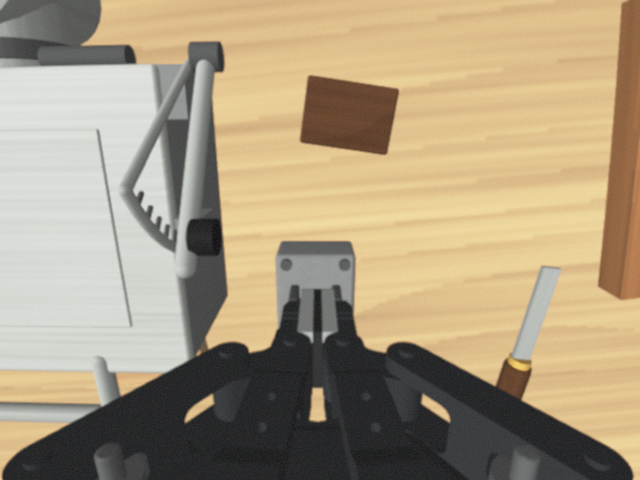

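```bash
cat > rod.py <<'E'
import numpy as np, sys
from scipy.optimize import least_squares
np.set_printoptions(precision=4,suppress=True)
def fit(W,yaw=5.0,verbose=True):
    a=np.radians(yaw); ex=np.array([np.cos(a),-np.sin(a)]); ey=np.array([np.sin(a),np.cos(a)])
    u=W[...,:2]@ex; v=W[...,:2]@ey; z=W[...,2]
    m=(u>.572)&(u<.664)&(v>-.1345)&(v<-.119)&(abs(z-(.1456+(.64-u)*.637))<.014)
    P=np.stack([u[m],v[m],z[m]],1)
    f=lambda p:(np.hypot((P[:,1]-p[2]-p[3]*(P[:,0]-.62)),(P[:,2]-p[0]+np.tan(p[1])*(P[:,0]-.62))*np.cos(p[1]))-.005)
    r=least_squares(f,[.15,.57,-.126,0],loss="soft_l1",f_scale=.001)
    p=r.x
    return p,len(P),np.median(abs(f(p)))
if __name__=="__main__":
    for n in sys.argv[1:]:
        p,k,e=fit(np.load(n)["W"]); print(n,k,"z@.62 %.4f ang %.4f v %.4f dv %.3f"%tuple(p),"res",e,"z@hinge .6777: %.4f"%(p[0]-np.tan(p[1])*.0577))
E
python3 rod.py w1.npz w2.npz
python3 - <<'E'
import numpy as np
W=np.load("w2.npz")["W"];a=np.radians(5); ex=np.array([np.cos(a),-np.sin(a)]); ey=np.array([np.sin(a),np.cos(a)])
u=W[...,:2]@ex; v=W[...,:2]@ey; z=W[...,2]
for r in range(50,275,12):
    s=[(round(u[r,c],4),round(v[r,c],4),round(z[r,c],4)) for c in range(172,224,3) if -.135<v[r,c]<-.118 and z[r,c]>.11]
    if s: i=max(s,key=lambda t:t[2]); print(r,i,len(s))
l=(abs(z-.12)<.01)&(v>-.085)&(v<.05); 
for b in (-.08,-.06,-.03): s=l&(abs(v-b)<.004); print(b,np.sort(u[s])[[0,3]],np.sort(u[s])[[-3,-1]],np.median(z[s]))
E
```

```text
w1.npz 1138 z@.62 0.1540 ang 0.5835 v -0.1247 dv 0.024 res 0.0007540654558249259 z@hinge .6777: 0.1159
w2.npz 4244 z@.62 0.1538 ang 0.5807 v -0.1243 dv 0.022 res 0.0005698673937163958 z@hinge .6777: 0.1159
50 (np.float64(0.6818), np.float64(-0.1322), np.float64(0.1234)) 10
62 (np.float64(0.6758), np.float64(-0.1253), np.float64(0.1237)) 11
74 (np.float64(0.6692), np.float64(-0.1246), np.float64(0.1285)) 7
86 (np.float64(0.6628), np.float64(-0.125), np.float64(0.1317)) 6
98 (np.float64(0.6565), np.float64(-0.1242), np.float64(0.1361)) 7
110 (np.float64(0.6504), np.float64(-0.1265), np.float64(0.1402)) 6
122 (np.float64(0.6444), np.float64(-0.1244), np.float64(0.145)) 7
134 (np.float64(0.6385), np.float64(-0.1247), np.float64(0.1478)) 6
146 (np.float64(0.6328), np.float64(-0.1224), np.float64(0.1518)) 7
158 (np.float64(0.6273), np.float64(-0.1247), np.float64(0.1559)) 7
170 (np.float64(0.6218), np.float64(-0.1238), np.float64(0.1592)) 7
182 (np.float64(0.6164), np.float64(-0.1229), np.float64(0.1626)) 7
194 (np.float64(0.611), np.float64(-0.1248), np.float64(0.1654)) 7
206 (np.float64(0.6056), np.float64(-0.1221), np.float64(0.1677)) 7
218 (np.float64(0.6009), np.float64(-0.1247), np.float64(0.1726)) 7
230 (np.float64(0.597), np.float64(-0.1295), np.float64(0.1797)) 10
242 (np.float64(0.592), np.float64(-0.1298), np.float64(0.1821)) 10
254 (np.float64(0.5861), np.float64(-0.1249), np.float64(0.1818)) 12
266 (np.float64(0.5812), np.float64(-0.1225), np.float64(0.1844)) 8
-0.08 [0.47440329 0.47580295] [0.68722773 0.68770256] 0.11971044873278741
-0.06 [0.47204445 0.47257012] [0.68712815 0.68735274] 0.12006907731608912
-0.03 [0.44476722 0.44657938] [0.68719836 0.68726723] 0.12197062127243677
```

Request:
jog_arm:
  steps:
    - [0, 0.4, -0.5, 0, 0, 0]
    - [0, 0.4, -1.0, 0, 0, 0]
    - [0, 0, -1.0, 0, 0, 0]
    - [0, 0, -1.0, 0, 0, 0]
    - [0, 0, -1.0, 0, 0, 0]
    - [0, 0, -1.0, 0, 0, 0]
    - [0, 0, -1.0, 0, 0, 0]
    - [0, 0, -1.0, 0, 0, 0]
    - [0, 0, -0.5, 0, 0, 0]
    - [0, 0, 0, 0, 0, 0]

```text
time: 5.58
position: [0.4699, -0.2285, 0.1787]
ee_rot: [[-0.088, -0.0, 0.996], [-0.996, 0.0, -0.088], [-0.0, -1.0, -0.0]]
contact_force: [1.2, -1.0, -0.1]
opening: -0.0002
```

```bash
python3 - <<'E'
from h import *
print(read_state()["contact_force"],read_state()["position"])
c=camera("wrist"); save(c,"w3.png"); c=camera("scene"); save(c,"s3.png",(200,100,400,300),3)
E
```

```text
[ 1.23900043 -1.03600249 -0.10296576] [ 0.46990372 -0.2285183   0.17872886]
```

View pics/w3.png

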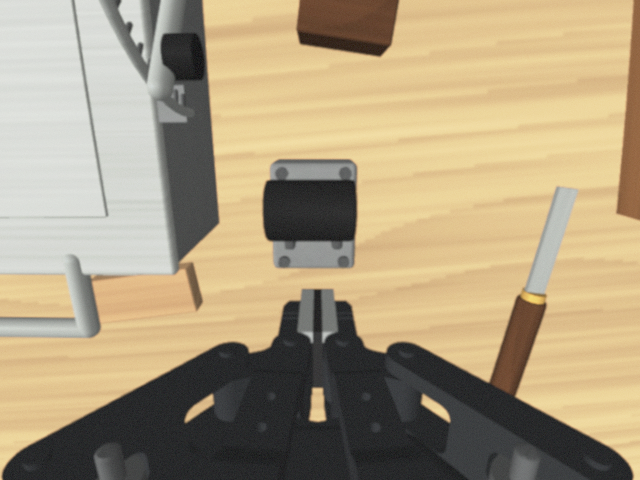

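View pics/s3.png

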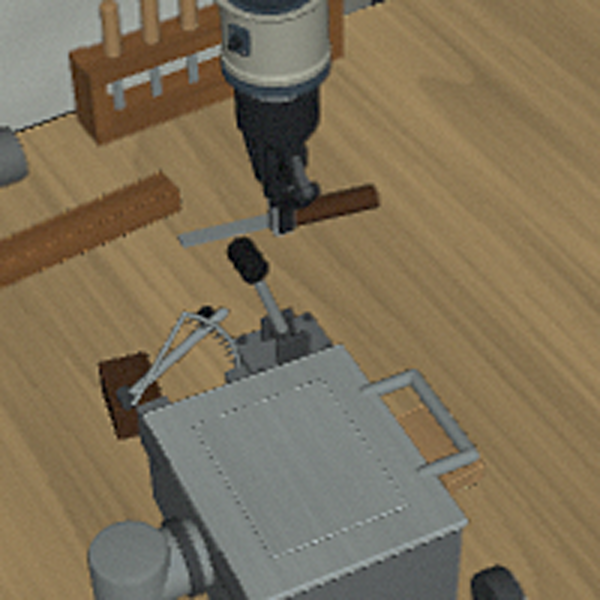

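```bash
python3 - <<'E'
import numpy as np
np.set_printoptions(precision=4,suppress=True)
for n,t in (("w1.npz",(.4675,-.2405,.3658)),("w2.npz",(.5496,-.2352,.1849))):
    W=np.load(n)["W"]-np.array(t);a=np.radians(5); ex=np.array([np.cos(a),-np.sin(a),0]); ey=np.array([np.sin(a),np.cos(a),0])
    for r in (288,292,296,300,310,320,330,345,360):
        print(n,r,[( round(float(W[r,c]@ex),4),round(float(W[r,c]@ey),4),round(float(W[r,c,2]),4)) for c in (305,330,342)])
E
```

```text
w1.npz 288 [(-0.1642, 0.0186, -0.3652), (-0.164, -0.0204, -0.3646), (-0.1645, -0.0391, -0.3658)]
w1.npz 292 [(0.0109, 0.0046, 0.0224), (0.0109, -0.0056, 0.0224), (-0.1715, -0.0393, -0.366)]
w1.npz 296 [(0.0114, 0.0044, 0.027), (0.0112, -0.0054, 0.0267), (-0.1781, -0.0394, -0.3654)]
w1.npz 300 [(0.0113, 0.0043, 0.0303), (0.011, -0.0053, 0.0298), (-0.1861, -0.0397, -0.3676)]
w1.npz 310 [(0.0115, 0.004, 0.0388), (0.011, -0.0051, 0.0379), (0.007, -0.01, 0.0303)]
w1.npz 320 [(0.011, 0.0039, 0.0452), (0.0113, -0.0048, 0.0458), (0.0072, -0.0095, 0.0386)]
w1.npz 330 [(0.0111, 0.0036, 0.052), (0.0107, -0.0046, 0.0514), (0.0069, -0.0091, 0.045)]
w1.npz 345 [(0.0125, 0.0033, 0.0628), (0.0122, -0.0042, 0.0624), (0.0122, -0.0078, 0.0624)]
w1.npz 360 [(0.0126, 0.0031, 0.0704), (0.0123, -0.004, 0.0701), (0.0127, -0.0073, 0.0707)]
w2.npz 288 [(-0.0628, 0.0114, -0.1405), (-0.0622, -0.0106, -0.1393), (-0.0623, -0.0212, -0.1394)]
w2.npz 292 [(0.01, 0.0051, 0.0198), (0.0106, -0.005, 0.0211), (-0.0664, -0.0213, -0.1399)]
w2.npz 296 [(0.0093, 0.005, 0.0221), (0.01, -0.0049, 0.0234), (-0.0696, -0.0213, -0.1386)]
w2.npz 300 [(0.0095, 0.0049, 0.0259), (0.0099, -0.0048, 0.0266), (-0.0612, -0.0196, -0.1142)]
w2.npz 310 [(0.0098, 0.0046, 0.0345), (0.0096, -0.0046, 0.0343), (0.0061, -0.0095, 0.0277)]
w2.npz 320 [(0.0105, 0.0043, 0.0431), (0.0098, -0.0044, 0.0419), (0.0061, -0.009, 0.0353)]
w2.npz 330 [(0.0102, 0.0041, 0.049), (0.0104, -0.0041, 0.0493), (0.0067, -0.0085, 0.0432)]
w2.npz 345 [(0.0119, 0.0037, 0.0602), (0.0112, -0.0038, 0.0592), (0.0117, -0.0074, 0.0599)]
w2.npz 360 [(0.012, 0.0034, 0.0677), (0.011, -0.0036, 0.0663), (0.0114, -0.007, 0.0669)]
```

```bash
python3 - <<'E'
from h import *
np.set_printoptions(precision=4,suppress=True)
c=camera("scene"); W=cloud(c); p=read_state()["position"]; print(p)
m=(abs(W[...,0]-p[0])<.025)&(abs(W[...,1]-p[1])<.025)&(W[...,2]>.12)
print(m.sum(),np.sort(W[m][:,2])[:15]); q=W[m]; print(q[np.argsort(q[:,2])][:8])
print(proj(c,[p,p-[0,0,.019],p+[0,0,.02]]))
v,u=np.nonzero(m); i=np.argsort(q[:,2])[:5]; print(u[i],v[i])
E
```

```text
[ 0.4714 -0.2288  0.1787]
485 [0.1227 0.1242 0.1245 0.1257 0.1271 0.1303 0.1322 0.1357 0.1358 0.138
 0.1428 0.1451 0.1724 0.1804 0.1889]
[[ 0.489  -0.2228  0.1227]
 [ 0.4877 -0.225   0.1242]
 [ 0.4945 -0.2189  0.1245]
 [ 0.493  -0.2215  0.1257]
 [ 0.4962 -0.2216  0.1271]
 [ 0.4933 -0.2207  0.1303]
 [ 0.4946 -0.2242  0.1322]
 [ 0.4939 -0.2193  0.1357]]
[[293.6683 180.2116]
 [293.8451 185.1735]
 [293.4795 174.8996]]
[290 290 289 289 288] [198 197 199 198 198]
```

Request:
jog_arm:
  steps:
    - [0, -1, 1.2, 0, 0, 0]
    - [0, 0, 2.0, 0, 0, 0]
    - [0, 0, 2.0, 0, 0, 0]
    - [0, 0, 2.0, 0, 0, 0]
    - [0, 0, 1.2, 0, 0, 0]
    - [0, 2, 0, 0, 0, 0]
    - [0, 2, 0, 0, 0, 0]
    - [0, 1.2, 0, 0, 0, 0]
    - [0, 0, 0, 0, 0, 0]

```text
time: 6.48
position: [0.5539, -0.2353, 0.1339]
ee_rot: [[-0.088, -0.004, 0.996], [-0.996, 0.002, -0.088], [-0.002, -1.0, -0.004]]
contact_force: [-0.0, 0.0, -1.0]
opening: -0.0
```

```bash
python3 - <<'E'
from h import *
c=camera("scene"); save(c,"s4.png",(200,100,400,300),3); print(read_state()["position"],read_state()["contact_force"])
E
```

```text
[ 0.55446816 -0.23569765  0.13544183] [-0.11265782  0.03488559  0.21907175]
```

View pics/s4.png

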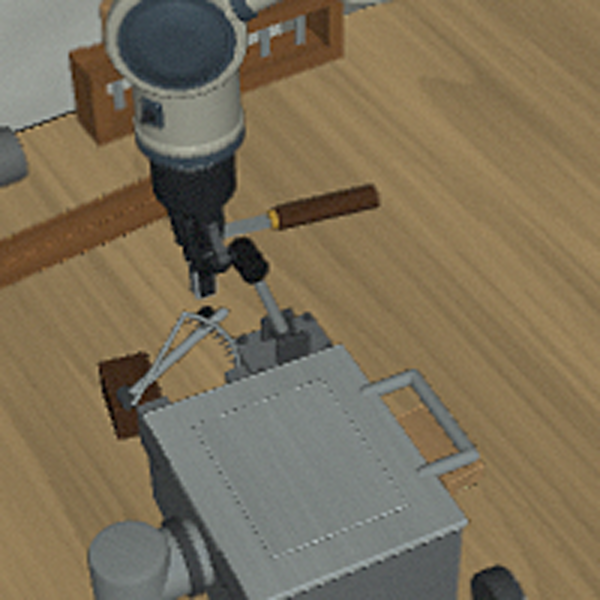

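Request:
jog_arm:
  steps:
    - [0, 0, -0.8, 0, 0, 0]
    - [0, 0, -1.0, 0, 0, 0]
    - [0, 0, -1.0, 0, 0, 0]
    - [0, 0, -1.0, 0, 0, 0]
    - [0, 0, -1.0, 0, 0, 0]
    - [0, 0, -1.0, 0, 0, 0]
    - [0, 0, -1.0, 0, 0, 0]
    - [0, 0, -1.0, 0, 0, 0]
    - [0, 0, -0.7, 0, 0, 0]
    - [0, 0, 0, 0, 0, 0]

```text
time: 7.37
position: [0.4691, -0.2288, 0.1374]
ee_rot: [[-0.089, 0.002, 0.996], [-0.996, -0.001, -0.089], [0.001, -1.0, 0.002]]
contact_force: [8.3, -2.4, -1.9]
opening: -0.0002
```

Request:
jog_arm:
  steps:
    - [0, 0, -0.4, 0, 0, 0]
    - [0, 0, -0.4, 0, 0, 0]
    - [0, 0, -0.4, 0, 0, 0]
    - [0, 0, -0.2, 0, 0, 0]
    - [0, 0, 0, 0, 0, 0]

```text
time: 7.78
position: [0.4562, -0.2277, 0.1372]
ee_rot: [[-0.089, 0.003, 0.996], [-0.996, -0.001, -0.089], [0.001, -1.0, 0.003]]
contact_force: [10.7, 0.7, -6.4]
opening: -0.0003
```

Request:
jog_arm:
  steps:
    - [0, 0, -0.3, 0, 0, 0]
    - [0, 0, -0.2, 0, 0, 0]
    - [0, 0, 0, 0, 0, 0]

```text
time: 8.03
position: [0.4515, -0.2273, 0.1372]
ee_rot: [[-0.089, 0.003, 0.996], [-0.996, -0.001, -0.089], [0.001, -1.0, 0.003]]
contact_force: [11.3, -0.2, -7.5]
opening: 0.0002
```

Request:
jog_arm:
  steps:
    - [0, 0, -0.3, 0, 0, 0]
    - [0, 0, -0.2, 0, 0, 0]
    - [0, 0, 0, 0, 0, 0]

```text
time: 8.28
position: [0.4501, -0.2274, 0.1374]
ee_rot: [[-0.089, 0.01, 0.996], [-0.996, -0.002, -0.089], [0.002, -1.0, 0.01]]
contact_force: [36.9, 3.0, -27.1]
opening: 0.0004
```

```bash
python3 - <<'E'
from h import *
c=camera("scene"); save(c,"s5.png",(200,100,400,300),3); s=read_state(); print(s["position"],s["contact_force"])
E
```

```text
[ 0.45013874 -0.22739472  0.13738589] [ 36.04385052   4.48845185 -26.11034531]
```

View pics/s5.png

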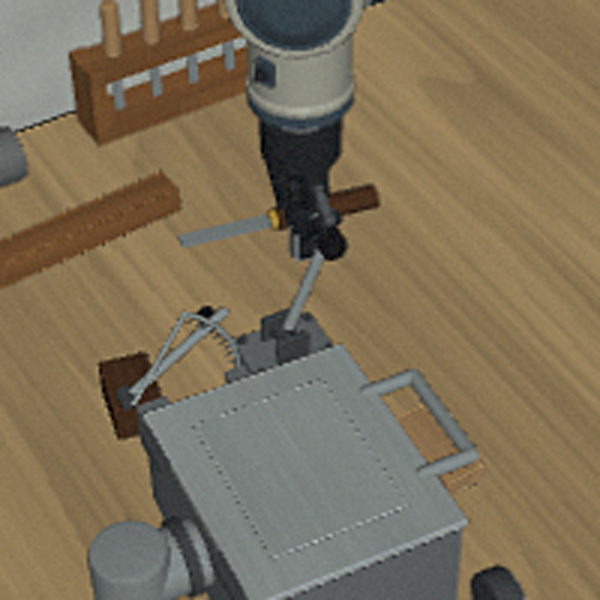

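Request:
jog_arm:
  steps:
    - [0, 0, 1.0, 0, 0, 0]
    - [0, 0, 1.0, 0, 0, 0]
    - [0, 0, 1.0, 0, 0, 0]
    - [0, 0, 1.0, 0, 0, 0]
    - [0, 0, 1.0, 0, 0, 0]
    - [0, 0, 1.0, 0, 0, 0]
    - [0, 0, 1.0, 0, 0, 0]
    - [0, 0, 1.0, 0, 0, 0]
    - [0, 0, 1.0, 0, 0, 0]
    - [0, 0, 1.0, 0, 0, 0]

```text
time: 9.17
position: [0.5461, -0.2352, 0.1365]
ee_rot: [[-0.088, -0.001, 0.996], [-0.996, 0.0, -0.088], [-0.0, -1.0, -0.001]]
contact_force: [0.7, -0.0, 0.9]
opening: -0.0002
```

Request:
jog_arm:
  steps:
    - [0, 0, 1.0, 0, 0, 0]
    - [0, 0, 0.5, 0, 0, 0]
    - [0, -2.0, 0, 0, 0, 0]
    - [0, -3.0, 0, 0, 0, 0]
    - [0, -4.0, 0, 0, 0, 0]
    - [0, -4.0, 0, 0, 0, 0]
  fingers: 4

```text
time: 9.67
position: [0.5601, -0.2362, 0.2676]
ee_rot: [[-0.088, -0.002, 0.996], [-0.996, 0.001, -0.088], [-0.001, -1.0, -0.002]]
contact_force: [1.3, -0.5, 0.2]
opening: 0.0399
```

```bash
python3 - <<'E'
from h import *
c=camera("scene"); save(c,"s6.png",(200,100,400,300),3); W=cloud(c); z=W[...,2]
a=np.radians(5); ex=np.array([np.cos(a),-np.sin(a)]); ey=np.array([np.sin(a),np.cos(a)])
u=W[...,:2]@ex; v=W[...,:2]@ey
g=(z>.155)&(z<.195)&(abs(u-.52)<.07)&(v<-.15)&(v>-.24)
print(g.sum(),np.percentile(u[g],[1,50,99]),np.percentile(z[g],[50,99]))
s=read_state(); print(s["position"],s["contact_force"],s["opening"],s["q"])
E
```

```text
148 [0.51430061 0.53056176 0.54082409] [0.18246692 0.19138073]
[ 0.56298929 -0.23770736  0.27631162] [ 1.56004391 -1.57279185  8.67508808] 0.039907177426779 [-4.97136882e-01  4.18911691e-01  1.30320643e+00 -1.08263139e-04
  1.41032102e+00  1.16176470e+00]
```

View pics/s6.png

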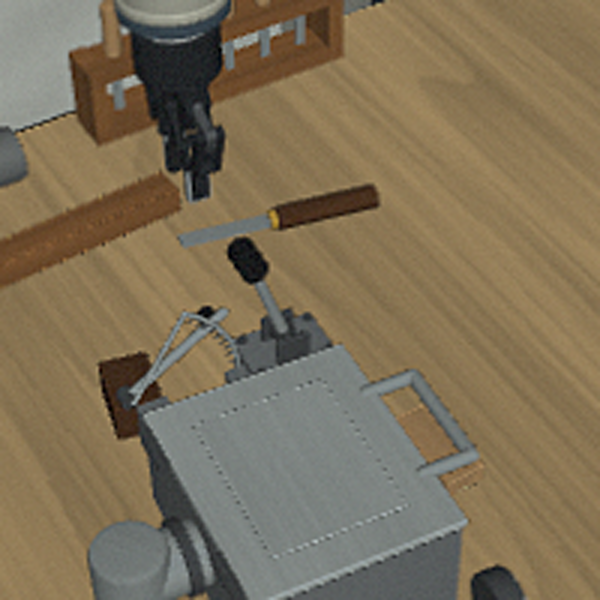

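Request:
jog_arm:
  steps:
    - [0, 0, 0, 0, -0.12, 0]
    - [0, 0, 0, 0, -0.12, 0]
    - [0, 0, 0, 0, -0.12, 0]
    - [0, 0, 0, 0, -0.12, 0]
    - [0, 0, 0, 0, -0.12, 0]
    - [0, 0, 0, 0, -0.12, 0]
    - [0, 0, 0, 0, -0.12, 0]
    - [0, 0, 0, 0, -0.12, 0]
    - [0, 0, 0, 0, -0.12, 0]
    - [0, 0, 0, 0, -0.12, 0]
  fingers: 3

```text
time: 10.55
position: [0.5607, -0.2365, 0.2665]
ee_rot: [[0.899, -0.0, 0.438], [-0.438, 0.0, 0.899], [-0.0, -1.0, -0.0]]
contact_force: [-0.7, 0.5, -0.0]
opening: 0.0301
```

Request:
jog_arm:
  steps:
    - [0, 0, 0, 0, -0.12, 0]
    - [0, 0, 0, 0, -0.12, 0]
    - [0, 0, 0, 0, -0.13, 0]

```text
out of range; nothing moved
```

Request:
jog_arm:
  steps:
    - [0, 0, 0, 0, -0.122, 0]
    - [0, 0, 0, 0, -0.122, 0]
    - [0, 0, 0, 0, -0.122, 0]
    - [-2.09, 0, 3.01, 0, 0, 0]
    - [-2.09, 0, 3.01, 0, 0, 0]
    - [-2.09, 0, 3.01, 0, 0, 0]
    - [-2.09, 0, 3.01, 0, 0, 0]
    - [-2.09, 0, 3.01, 0, 0, 0]
    - [-2.09, 0, 3.01, 0, 0, 0]
    - [-2.06, 0, 3.05, 0, 0, 0]

```text
time: 11.38
position: [0.4337, -0.0116, 0.2666]
ee_rot: [[0.996, -0.0, 0.093], [-0.093, 0.0, 0.996], [-0.0, -1.0, -0.0]]
contact_force: [0.9, -0.4, 0.2]
opening: 0.0298
```

Request:
jog_arm:
  steps:
    - [0, 0, 0, 0, 0, 0]
    - [0, 0, 0, 0, 0, 0]

```text
time: 11.55
position: [0.4342, -0.0116, 0.2669]
ee_rot: [[0.996, 0.0, 0.09], [-0.09, -0.0, 0.996], [0.0, -1.0, -0.0]]
contact_force: [0.5, -0.8, 0.3]
opening: 0.0298
```

```bash
python3 - <<'E'
from h import *
np.set_printoptions(precision=4,suppress=True)
c=camera("wrist"); save(c,"w7.png"); W=cloud(c); s=read_state(); T=s["position"]; R=s["ee_rot"]; print(T,R,s["q"])
a=np.radians(5); ex=np.array([np.cos(a),-np.sin(a)]); ey=np.array([np.sin(a),np.cos(a)])
np.savez("w7.npz",W=W,im=c["pixels"])
L=(W-T)@R
m=(abs(L[...,0])<.08)&(abs(L[...,1])<.08)&(abs(L[...,2])<.05); 
q=L[m]; print("finger pts",len(q)); 
for sgn in (-1,1):
    k=q[q[:,0]*sgn>0]; print(sgn,"max y",np.sort(k[:,1])[-5:], "tip x range",k[k[:,1]>np.max(k[:,1])-.012][:,0].min(),k[k[:,1]>np.max(k[:,1])-.012][:,0].max(), "z",k[k[:,1]>np.max(k[:,1])-.012][:,2].max())
u=W[...,:2]@ex; v=W[...,:2]@ey; z=W[...,2]
h=(abs(z-.118)<.012)&(u<.4405)&(u>.41); print(h.sum(),np.percentile(u[h],[1,50,99]),np.percentile(v[h],[1,99]),np.percentile(z[h],[50,98]))
print("tcp u,v",T[:2]@ex,T[:2]@ey)
E
```

```text
[ 0.435  -0.0125  0.2669] [[ 0.9958  0.0006  0.0914]
 [-0.0914 -0.0003  0.9958]
 [ 0.0006 -1.     -0.0003]] [-0.166   0.167   1.7068 -0.0002  1.2672 -0.0744]
finger pts 19596
-1 max y [-0.0167 -0.0166 -0.0165 -0.0164 -0.0158] tip x range -0.02893874550305151 -0.015392821153810255 z 0.011871756533254521
1 max y [-0.0164 -0.0163 -0.0163 -0.0162 -0.0155] tip x range 0.014389303038519248 0.02738018703388812 z 0.012091977194993872
2235 [0.4252 0.4322 0.4397] [-0.0324  0.0868] [0.1217 0.1237]
tcp u,v 0.4344829637287452 0.025438782136663667
```

View pics/w7.png

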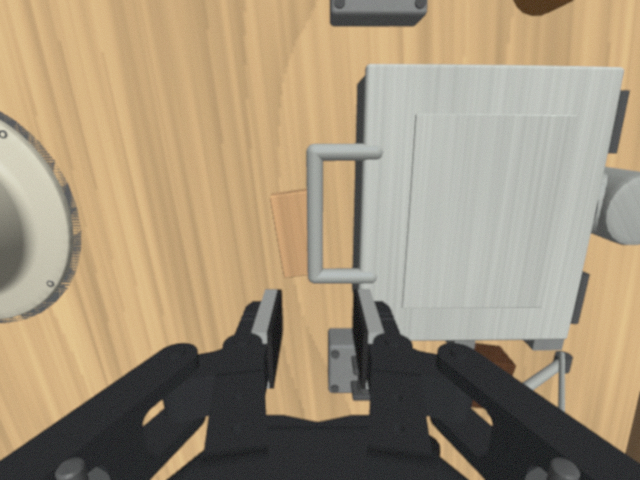

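Request:
jog_arm:
  steps:
    - [-0.2, 3, 0, 0, 0, 0]
    - [0, 3.5, 0, 0, 0, 0]
    - [0, 3.5, 0, 0, 0, 0]
    - [0, 3, 0, 0, 0, 0]
    - [0, 0, 0, 0, 0, 0]
    - [0, 0, 0, 0, 0, 0]

```text
time: 12.1
position: [0.4328, -0.0133, 0.1361]
ee_rot: [[0.996, -0.003, 0.094], [-0.094, 0.0, 0.996], [-0.003, -1.0, 0.0]]
contact_force: [0.7, 0.5, 0.4]
opening: 0.03
```

```bash
python3 - <<'E'
from h import *
np.set_printoptions(precision=4,suppress=True)
c=camera("wrist"); save(c,"w8.png"); W=cloud(c); s=read_state(); T=s["position"]; R=s["ee_rot"]; print(T,s["contact_force"])
L=(W-T)@R
m=(abs(L[...,2])<.0125)&(abs(L[...,0])<.035)&(L[...,1]<-.01)&(L[...,1]>-.04); q=L[m]
for sgn in (-1,1):
    k=q[q[:,0]*sgn>0.005]; k=k[k[:,1]>k[:,1].max()-.012]; print(sgn,k[:,1].max(),k[:,0].min(),k[:,0].max())
b=(abs(W[...,2]-.12)<.006)&(abs(L[...,0])<.02)&(L[...,2]>.013); k=L[b]; print("bar",np.percentile(k[:,0],[1,50,99]),np.percentile(k[:,1],[1,50]))
E
```

```text
[ 0.4337 -0.0133  0.1373] [-0.0792  0.0621 -0.132 ]
-1 -0.01455954888612858 -0.02919467417100572 -0.0152753722368273
1 -0.014304041602943135 0.014410200865185583 0.02760804172179757
bar [-0.0084  0.0007  0.0194] [0.0136 0.0157]
```

View pics/w8.png

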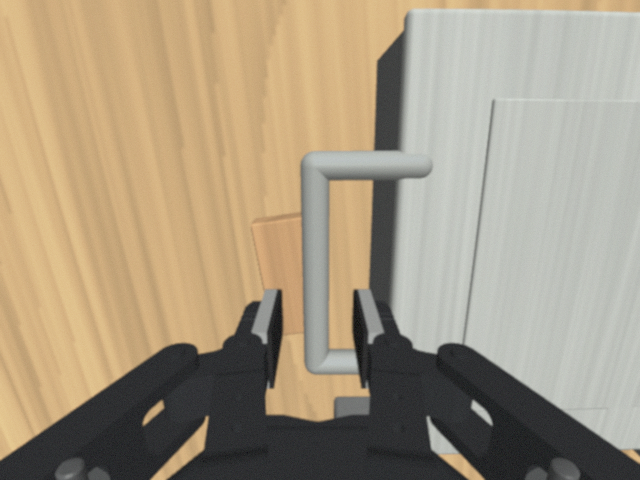

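Request:
jog_arm:
  steps:
    - [0, 1.5, 0, 0, 0, 0]
    - [0, 1.5, 0, 0, 0, 0]
    - [0, 1.4, 0, 0, 0, 0]
    - [0, 1, 0, 0, 0, 0]
    - [0, 0, 0, 0, 0, 0]

```text
time: 12.57
position: [0.4338, -0.0131, 0.083]
ee_rot: [[0.996, 0.001, 0.093], [-0.093, -0.0, 0.996], [0.001, -1.0, -0.0]]
contact_force: [-0.5, -0.2, 0.8]
opening: 0.0301
```

```bash
python3 - <<'E'
from h import *
c=camera("wrist"); save(c,"w9.png"); s=read_state(); print(s["position"],s["contact_force"])
E
```

```text
[ 0.43393435 -0.01303494  0.08367129] [-0.00994301 -0.46081073 -0.19718376]
```

View pics/w9.png

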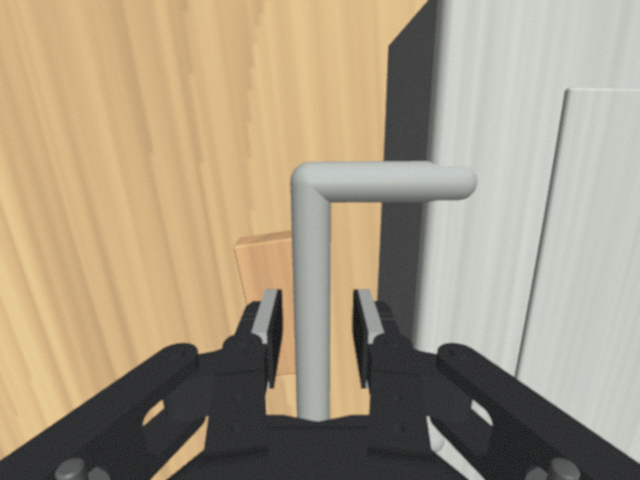

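Request:
jog_arm:
  steps:
    - [-0.15, 0, 0, 0, 0, 0]
    - [0, 0, 0, 0, 0, 0]
    - [0, 0, 0, 0, 0, 0]
    - [0, 0, 0, 0, 0, 0]
    - [0, 0, 0, 0, 0, 0]
    - [0, 0, 0, 0, 0, 0]
  fingers: 0.6
  newtons: 60

```text
time: 13.12
position: [0.4318, -0.0127, 0.0835]
ee_rot: [[0.996, 0.001, 0.093], [-0.093, -0.0, 0.996], [0.001, -1.0, -0.0]]
contact_force: [-3.9, -2.5, 7.4]
opening: 0.0122
```

```bash
python3 - <<'E'
from h import *
np.set_printoptions(precision=4,suppress=True)
c=camera("wrist"); save(c,"w10.png"); s=read_state(); print(s["position"],s["contact_force"],s["opening"],s["ee_rot"])
E
```

```text
[ 0.4318 -0.0127  0.0835] [-2.9899 -3.1931  8.8521] 0.012134563765300503 [[ 0.9957  0.0013  0.0927]
 [-0.0927 -0.0004  0.9957]
 [ 0.0013 -1.     -0.0003]]
```

View pics/w10.png

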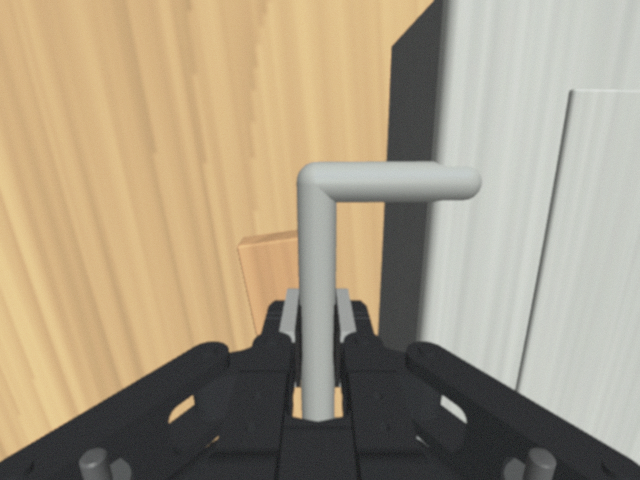

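Request:
jog_arm:
  steps:
    - [-0.1, -1.23, 0, 0, 0, 0.05]
    - [-0.1, -1.23, 0, 0, 0, 0.05]
    - [-0.1, -1.23, 0, 0, 0, 0.05]
    - [-0.1, -1.23, 0, 0, 0, 0.05]
    - [0, 0, 0, 0, 0, 0]

```text
time: 13.58
position: [0.4316, -0.0127, 0.1338]
ee_rot: [[0.975, -0.201, 0.093], [-0.091, 0.018, 0.996], [-0.202, -0.979, -0.0]]
contact_force: [-5.1, -2.7, -5.1]
opening: 0.0122
```

Request:
jog_arm:
  steps:
    - [-0.1, -1.23, 0, 0, 0, 0.05]
    - [-0.1, -1.23, 0, 0, 0, 0.05]
    - [-0.1, -1.23, 0, 0, 0, 0.05]
    - [-0.1, -1.23, 0, 0, 0, 0.05]
    - [-0.1, -1.23, 0, 0, 0, 0.05]
    - [-0.1, -1.23, 0, 0, 0, 0.05]
    - [0, 0, 0, 0, 0, 0]
    - [0, 0, 0, 0, 0, 0]

```text
time: 14.25
position: [0.4486, -0.0141, 0.2035]
ee_rot: [[0.873, -0.478, 0.093], [-0.081, 0.044, 0.996], [-0.48, -0.877, -0.0]]
contact_force: [-3.7, 0.1, -5.5]
opening: 0.0115
```

```bash
cat > meas.py <<'E'
from h import *
import sys
from scipy.optimize import least_squares
np.set_printoptions(precision=4,suppress=True)
tag=sys.argv[1]; a=np.radians(5); ex=np.array([np.cos(a),-np.sin(a)]); ey=np.array([np.sin(a),np.cos(a)])
s=read_state(); print(s["position"],s["contact_force"],s["opening"],"tool tilt",np.arctan2(-s["ee_rot"][2,0],-s["ee_rot"][2,1]))
for n in ("scene","top"):
    c=camera(n); W=cloud(c); np.savez(f"{n}{tag}.npz",W=W,im=c["pixels"]); u=W[...,:2]@ex; v=W[...,:2]@ey; z=W[...,2]
    if n=="scene": save(c,f"s{tag}.png",(200,120,400,320),3)
    else: save(c,f"t{tag}.png",(240,160,420,310),4)
    th=float(sys.argv[2])
    m=(u>.48)&(u<.665)&(v>-.09)&(v<.135)&(abs(z-(.116+(.6777-u)*np.tan(th)))<.02)
    P=np.stack([u[m],v[m],z[m]],1)
    for _ in range(5):
        A=np.c_[P[:,0]-.6777,P[:,1],np.ones(len(P))]; p=np.linalg.lstsq(A,P[:,2],rcond=None)[0]; r=P[:,2]-A@p; P=P[abs(r)<.005]
    print(n,"lid plane",len(P),"angle",np.arctan(-p[0]),"cross",p[1],"z at hinge",p[2]+.024*p[1])
    m=(u>.574)&(u<.664)&(v>-.138)&(v<-.114)&(abs(z-(.149+(.64-u)*.637))<.016)
    P=np.stack([u[m],v[m],z[m]],1)
    f=lambda p:(np.hypot((P[:,1]-p[2]-p[3]*(P[:,0]-.62)),(P[:,2]-p[0]+np.tan(p[1])*(P[:,0]-.62))*np.cos(p[1]))-.005)
    r=least_squares(f,[.15,.57,-.126,0],loss="soft_l1",f_scale=.001); print("  rod",len(P),r.x)
E
python3 meas.py 11 0.5
```

```text
[ 0.4486 -0.0141  0.2035] [-3.6578  0.0574 -5.4537] 0.011488995908965408 tool tilt 0.5007864254428067
scene lid plane 4146 angle 0.4885443123891985 cross 0.00108425303277207 z at hinge 0.12216201289199698
  rod 131 [ 0.1573  0.5455 -0.1216  0.0429]
top lid plane 719 angle 0.4891353303585934 cross 0.016050282529648255 z at hinge 0.1213166946628221
  rod 116 [ 0.1541  0.6134 -0.1261  0.0613]
```

View pics/s11.png

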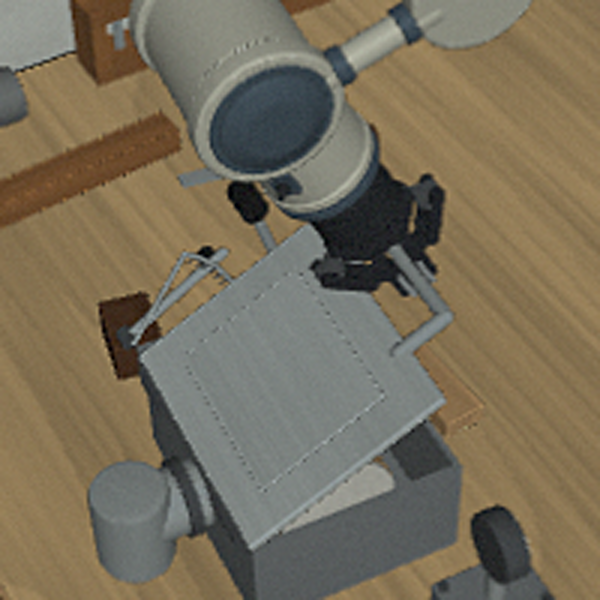

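View pics/t11.png

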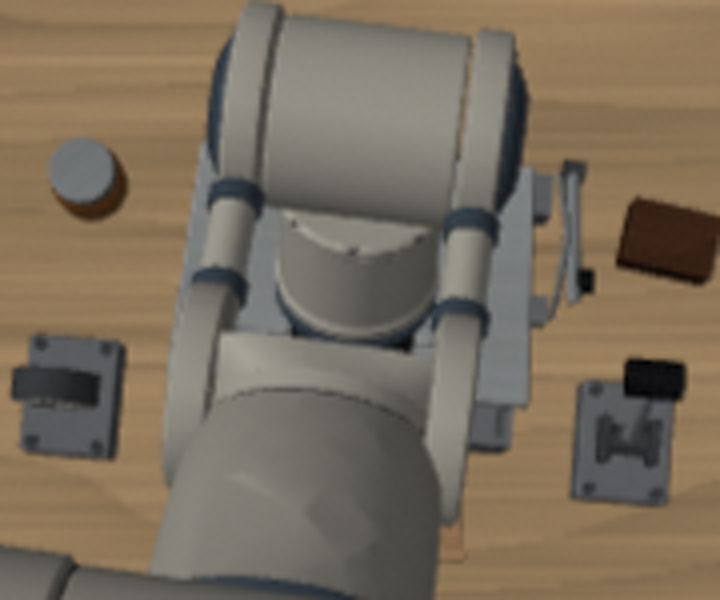

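```bash
python3 - <<'E'
import numpy as np
np.set_printoptions(precision=4,suppress=True)
a=np.radians(5); ex=np.array([np.cos(a),-np.sin(a)]); ey=np.array([np.sin(a),np.cos(a)])
for n in ("w1.npz","w2.npz"):
    W=np.load(n)["W"]; u=W[...,:2]@ex; v=W[...,:2]@ey; z=W[...,2]
    for nm,m in (("lid",(u>.48)&(u<.67)&(v>-.09)&(v<.13)&(abs(z-.12)<.01)),("bench",(abs(z)<.01)&(u>.4)&(u<.8)&(v<-.15)&(v>-.4))):
        P=W[m]; A=np.c_[u[m]-.62,v[m]+.12,np.ones(m.sum())]; p=np.linalg.lstsq(A,z[m],rcond=None)[0]; print(n,nm,m.sum(),"slope u",p[0],"slope v",p[1],"z",p[2])
    # rod centreline: for u-bins, median over rod cross-section of top points
    for lo,hi in ((.612,.668),(.605,.668),(.60,.66)):
        from scipy.optimize import least_squares
        m=(u>lo)&(u<hi)&(v>-.1345)&(v<-.1185)&(abs(z-(.1475+(.64-u)*.637))<.014); P=np.stack([u[m],v[m],z[m]],1)
        f=lambda p:(np.hypot((P[:,1]-p[2]-p[3]*(P[:,0]-.64)),(P[:,2]-p[0]+np.tan(p[1])*(P[:,0]-.64))*np.cos(p[1]))-.005)
        r=least_squares(f,[.142,.57,-.126,0],loss="soft_l1",f_scale=.0007); print(n,lo,hi,m.sum(),r.x)
E
```

```text
w1.npz lid 37829 slope u 0.0022868117260433913 slope v 0.00235163639916329 z 0.12103019173275924
w1.npz bench 37339 slope u 0.0004934091753106643 slope v -0.0002341870222548955 z 0.00011853492331416385
w1.npz 0.612 0.668 601 [ 0.1408  0.5693 -0.1241 -0.016 ]
w1.npz 0.605 0.668 690 [ 0.1408  0.5709 -0.1241 -0.0139]
w1.npz 0.6 0.66 668 [ 0.1408  0.5711 -0.1241 -0.0136]
w2.npz lid 44961 slope u 0.003961962908277956 slope v 0.01895365007790721 z 0.11969879299019755
w2.npz bench 79907 slope u 0.00043822947988553636 slope v 3.2210254761902714e-05 z 0.00011640190928927318
w2.npz 0.612 0.668 2285 [ 0.1407  0.5702 -0.1239 -0.0065]
w2.npz 0.605 0.668 2629 [ 0.1407  0.5704 -0.1239 -0.0048]
w2.npz 0.6 0.66 2627 [ 0.1406  0.5722 -0.1238 -0.    ]
```

Request:
jog_arm:
  steps:
    - [-0.09, -0.98, 0, 0, 0, 0.04]
    - [-0.09, -0.98, 0, 0, 0, 0.04]
    - [0, 0, 0, 0, 0, 0]
    - [0, 0, 0, 0, 0, 0]
    - [0, 0, 0, 0, 0, 0]

```text
time: 14.77
position: [0.4565, -0.0148, 0.2211]
ee_rot: [[0.833, -0.545, 0.093], [-0.078, 0.051, 0.996], [-0.548, -0.837, 0.0]]
contact_force: [-4.7, -0.2, -5.5]
opening: 0.0119
```

```bash
python3 meas.py 12 0.575; python3 - <<'E'
from h import *
c=camera("wrist"); save(c,"w12.png")
import numpy as np
a=np.radians(5); ex=np.array([np.cos(a),-np.sin(a)]); ey=np.array([np.sin(a),np.cos(a)])
W=cloud(c); u=W[...,:2]@ex; v=W[...,:2]@ey; z=W[...,2]
m=(u>.48)&(u<.665)&(v>-.09)&(v<.135)&(abs(z-(.122+(.6777-u)*.644))<.02)
P=np.stack([u[m],v[m],z[m]],1)
for _ in range(5):
    A=np.c_[P[:,0]-.6777,P[:,1],np.ones(len(P))]; p=np.linalg.lstsq(A,P[:,2],rcond=None)[0]; r=P[:,2]-A@p; P=P[abs(r)<.005]
print("wrist",len(P),np.arctan(-p[0]),p)
E
```

```text
[ 0.4565 -0.0148  0.2211] [-4.6861 -0.156  -5.5067] 0.011864489472674392 tool tilt 0.5795151047408853
scene lid plane 4040 angle 0.561899877702357 cross 0.0019365939339822946 z at hinge 0.12324527525859394
  rod 127 [ 0.1578  0.587  -0.1209  0.0669]
top lid plane 683 angle 0.5677067504555877 cross 0.017977196756259237 z at hinge 0.12170029390580876
  rod 116 [ 0.1546  0.6234 -0.127   0.0475]
wrist 88319 0.5421669673124028 [-0.60237905 -0.00962792  0.12857791]
```

View pics/s12.png

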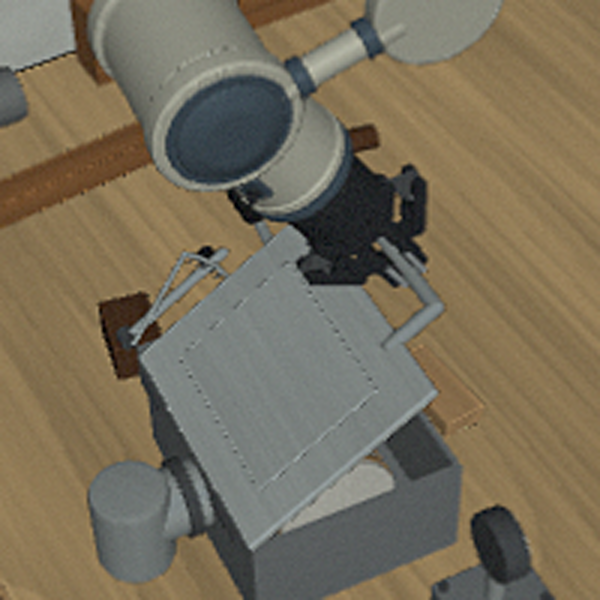

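View pics/w12.png

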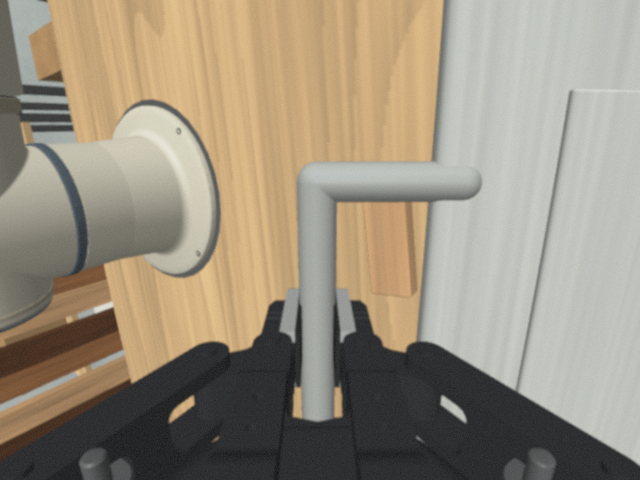

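```bash
python3 - <<'E'
from h import *
from scipy.optimize import least_squares
np.set_printoptions(precision=4,suppress=True)
a=np.radians(5); ex=np.array([np.cos(a),-np.sin(a)]); ey=np.array([np.sin(a),np.cos(a)])
c=camera("wrist"); W=cloud(c)
def lid(W,lo,hi,vl,vh,nm):
    u=W[...,:2]@ex; v=W[...,:2]@ey; z=W[...,2]
    m=(u>lo)&(u<hi)&(v>vl)&(v<vh)&(abs(z-(.122+(.6777-u)*.644))<.02)
    P=np.stack([u[m],v[m],z[m]],1)
    for _ in range(6):
        A=np.c_[P[:,0]-.6777,P[:,1]-.024,np.ones(len(P))]; p=np.linalg.lstsq(A,P[:,2],rcond=None)[0]; r=P[:,2]-A@p; P=P[abs(r)<max(.003,2.5*np.median(abs(r)))]
    print(nm,len(P),"u",P[:,0].min(),P[:,0].max(),"v",P[:,1].min(),P[:,1].max(),"ang",np.arctan(-p[0]),p,np.median(abs(r)))
lid(W,.49,.66,-.09,.13,"wrist"); lid(W,.51,.6,.0,.13,"wrist in")
S=np.load("scene12.npz")["W"]; lid(S,.50,.66,-.08,.13,"scene"); T=np.load("top12.npz")["W"]; lid(T,.5,.66,-.08,.13,"top")
# rod points accumulated in scene/top, no knob
for n in ("scene11","scene12","top11","top12"):
    W=np.load(n+".npz")["W"]; u=W[...,:2]@ex; v=W[...,:2]@ey; z=W[...,2]
    m=(u>.605)&(u<.665)&(v>-.1345)&(v<-.1165)&(abs(z-(.1455+(.64-u)*.637))<.009); P=np.stack([u[m],v[m],z[m]],1)
    p=np.polyfit(P[:,0],P[:,2],1); print(n,len(P),"rod lin",np.arctan(-p[0]),np.polyval(p,.64))
E
```

```text
wrist 77617 u 0.49003954269224254 0.5960702500644479 v -0.04125206785175296 0.12999969482761875 ang 0.5259074153144699 [-0.5804 -0.0046  0.1311] 0.0008242098634235334
wrist in 70495 u 0.5100016260125979 0.5861684858011609 v 1.6566994320271148e-06 0.12999969482761875 ang 0.5216881747755099 [-0.5748 -0.0057  0.1319] 0.0008107434411092629
scene 3508 u 0.500030759900641 0.6599287103008412 v -0.07990103475229603 0.1299335127798961 ang 0.5578015518604695 [-0.6239  0.0013  0.124 ] 0.001851056996230449
top 437 u 0.5050255798032766 0.6599754010558586 v -0.07998170561893478 0.10391765516090426 ang 0.5718336614325051 [-0.6436  0.0207  0.1212] 0.0014495676083051412
scene11 60 rod lin 0.5906530280855044 0.143224657223185
scene12 59 rod lin 0.578609767247587 0.14366950016617236
top11 49 rod lin 0.5601949162788404 0.14502365040140103
top12 50 rod lin 0.5584271632573389 0.14425801626895457
```

```bash
python3 - <<'E'
import cv2,numpy as np
A=cv2.imread("pics/w10.png",0);B=cv2.imread("pics/w12.png",0)
for r in (95,130,180,230,280,330):
    out=[]
    for lo,hi in ((290,325),(320,350),(425,470),(500,600)):
        def e(I):
            g=abs(np.gradient(cv2.GaussianBlur(I,(1,5),0)[r].astype(float)))[lo:hi]; i=g.argmax(); w=g[max(0,i-3):i+4]; return round(lo+max(0,i-3)+(w*np.arange(len(w))).sum()/w.sum(),2)
        out.append((e(A),e(B)))
    print(r,out)
# bar tip/hor arm rows
for c in (360,400,440,470):
    f=lambda I:[int(x) for x in np.argsort(-abs(np.gradient(I[140:215,c].astype(float))))[:3]+140]
    print(c,f(A),f(B))
E
```

```text
95 [(np.float64(303.25), np.float64(306.21)), (np.float64(321.5), np.float64(346.84)), (np.float64(442.13), np.float64(436.23)), (np.float64(568.33), np.float64(568.44))]
130 [(np.float64(305.62), np.float64(309.45)), (np.float64(345.42), np.float64(328.83)), (np.float64(438.57), np.float64(433.54)), (np.float64(562.4), np.float64(562.58))]
180 [(np.float64(296.25), np.float64(296.03)), (np.float64(321.0), np.float64(321.25)), (np.float64(457.18), np.float64(465.43)), (np.float64(554.27), np.float64(554.51))]
230 [(np.float64(296.99), np.float64(297.25)), (np.float64(335.91), np.float64(335.86)), (np.float64(430.38), np.float64(425.88)), (np.float64(545.35), np.float64(545.56))]
280 [(np.float64(298.34), np.float64(298.02)), (np.float64(335.65), np.float64(335.76)), (np.float64(426.81), np.float64(426.37)), (np.float64(536.36), np.float64(536.56))]
330 [(np.float64(294.64), np.float64(294.76)), (np.float64(339.72), np.float64(339.59)), (np.float64(426.16), np.float64(426.0)), (np.float64(526.63), np.float64(527.37))]
360 [202, 201, 203] [202, 201, 203]
400 [161, 162, 160] [202, 201, 203]
440 [200, 201, 199] [200, 201, 199]
470 [198, 199, 197] [198, 197, 199]
```

```bash
python3 - <<'E'
from h import *
c=camera("scene"); W=cloud(c); a=np.radians(5); ex=np.array([np.cos(a),-np.sin(a)]); ey=np.array([np.sin(a),np.cos(a)])
for l in ("block","shaker_grip","offcut"): print(l,[(d["point"],d["confidence"]) for d in look_for(c,l)[:1]])
s=read_state(); print(s["time"],s["position"],s["contact_force"],abs(s["joint_vel"]).max(),s["opening"])
print(close_job())
E
```

```text
block [([0.402, -0.0285, 0.0208], 0.52)]
shaker_grip []
offcut [([0.6394, -0.264, 0.048], 0.86)]
15.1667 [ 0.45673154 -0.01481769  0.22141123] [-7.02314788  1.36662877 -4.23006899] 0.002696816119206227 0.011677107209622482
the job is handed in; nothing more can be done
None
```

The filter is shaken, and the lid is held by its handle at about the marker's angle. I handed the job in at 15.2 s with the arm standing still.

- **Shaker:** With the lid shut, I hooked the closed fingers behind the grip and pulled the lever to its stop. The force jumped from about 11 N to 37 N there. I then eased it back; a depth check found the grip at its original rest position.
- **First try missed:** My first pull passed over the grip without touching it. Both cameras showed the fingertips about 20 mm behind the reported TCP, although the text puts them 19 mm ahead. I used the camera values from then on.
- **Lid:** I gripped the bar at 60 N and swung it about the hinge. The tool held the lid without slipping, by comparing wrist pictures from before and after the lift.
- **Alignment checks do not agree exactly.** I stopped where the lid and marker readings overlap, probably within about 0.01 rad:

| Source | Lid (rad) | Marker (rad) |
|---|---|---|
| Arm kinematics | 0.572–0.581 | – |
| Scene camera | 0.56 | 0.58–0.59 |
| Top camera | 0.57 | 0.56 |
| Wrist camera | 0.52–0.54 | 0.571 |

- **Wrist lid reading:** I disregarded it, because it was taken at very close range and contradicts the no-slip check.
- **Bystanders:** The offcut read where it was at the start. The block read about 20 mm off in y, at low confidence (0.52) and perhaps with the arm hiding part of it. I felt no contact on it, so I take it as unmoved, but I did not confirm this. I did not measure the other items again. The last check could not find the shaker grip, which the arm was partly hiding.

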